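# Third hand for a drawer front

### The job

A kitchen drawer is being put together on the worktop: take the sage-grey drawer front with the aluminium top edge out of the wooden rack and stand it upright on the worktop against the front of the open drawer box, aluminium edge up, white back to the box, with an equal overhang left and right. Then be the third hand while the screws are driven from inside: press it flush against the box with a steady push of about 10 newtons for at least two seconds, never ramming it, and finish while still holding it there with that push. Leave the dark front standing in the rack, and the mug, the screwdriver and the herb pot where they are.

Things in the scene. Friction and masses are not known exactly. Their poses are not given: they have to be found in the camera images.
- front: the drawer front to fasten: upright panel 18 thick (x) x 297 wide (y) x 140 high (z), about 0.55 kg; sage-grey outer face to its -x, plain white back with four dark pilot holes to its +x, bare aluminium edge along the top 12 mm. Origin: centre of its underside. At the start it stands loosely in either slot of the rack, underside 15 mm above the worktop.
- front_back (a point): middle of the lower edge of the front's white back face (9 mm along +x from the front's origin); axes as the front's
- front_top (a point): middle of the front's top edge, 140 mm above its underside
- drawer: open plywood drawer box, 300 deep (x) x 242 wide (y) x 88 high, walls 12, with a steel runner on each side (262 over the runners). Its plain front wall looks to its -x; screws are started from inside that wall. Its rim is 100 mm above the worktop: the front, standing there, rises 40 mm above the rim, where fingers on both its faces clear the box. Origin: centre of the box's underside.
- drawer_face (a point): the point on the worktop straight below the middle of the outer face of the drawer box's front wall; x points into the box, square to that face, y along the face, z up. When the front is in place, point front_back lies on this point and the axes of the two agree.
- rack: fixed light-wood rack, 200 (x) x 210 (y) x 55 high, for panels on edge: two cross bars with slots 22 wide and 40 deep (slot floor at 15 mm). The two slots run along the rack's y, centred at x = -40 and +40 mm. Origin: centre of its underside.
- spare: another drawer front of the same size, dark grey all over but for its white back, in the other slot; leave it there. Origin: centre of its underside.
- mug: red mug, 80 mm across, 90 high; leave it. Origin: centre of its underside.
- driver: screwdriver, 200 long, lying on the worktop; leave it.
- herbs: terracotta pot of green herbs, 100 mm across, about 200 high; leave it. Origin: centre of its underside.
- pads: four round black rubber pads 12 high on the worktop, on which the drawer box stands. Pushed on its front wall the box gives back along its +x on the rubber, 1 mm for every 5 N (12 mm at most), and springs back; sideways it does not move. Origin and axes: as point drawer_face before any push.

How it is judged:
On the way, in this order (a step that is already met when the one before it is completed fails the run):
1. the sage front is lifted clear of the rack in the fingers (height (world z) of front above 0.05 m and contact force between the fingers and front above 1 N and contact force between front and rack below 0.1 N), for 0.2 s.
2. the front stands centred and flush at the drawer box and is pressed on it steadily with 5 to 15 N for 1.5 s (contact force between front and drawer between 5 and 15 N and y of front_back in the frame of drawer_face between -0.006 and 0.006 m and height (world z) of front below 0.004 m and angle between the x axis of front and the x axis of drawer_face, either way round below 0.03 rad), for 1.5 s.
At the end, for the whole second after the job is handed in: The sage front stands on the worktop (within 4 mm), aluminium edge up, white back flush on the drawer box (0.03 rad, 4 mm), centred within 6 mm, still, held by the fingers and pressed on the box with 5 to 15 N all through the last second; the dark front stands in the rack (all of step 2 and contact force between the fingers and front above 3 N and x of front_back in the frame of drawer_face between -0.004 and 0.003 m and z of front_top in the frame of drawer_face above 0.13 m and linear speed of front below 0.01 m/s and z of spare in the frame of rack below 0.02 m and angle between spare's own z axis and vertical below 0.15 rad); the arm keeps its last pose, push and grip.
It fails at once if the front rammed on the drawer box (over 40 N) (contact force between front and drawer above 40 N).
It fails at once if the dark front taken or knocked (distance of spare from where it was at the start of the episode above 0.02 m or angle between spare's own z axis and vertical above 0.3 rad).
It fails at once if the mug, the screwdriver or the herb pot shoved away (distance of any of mug, driver, herbs from where it was at the start of the episode above 0.02 m).
It also fails if it takes over 64 s, if anything falls off the work surface, if the arm or the gripper's body presses on something with over 40 N, if the wrist force passes 120 N, or if a joint passes its speed limit or range.

### The arm

A 6-joint arm with a two-finger parallel gripper is mounted at the origin on the work surface. World frame = base frame: x ahead of the robot, y to its left, z up, the work surface at z = 0. Lengths are in m, angles in rad, forces in N, time in s.
With the tool pointing down it reaches from about 0.225 to 0.875 m from the base axis. Payload 3.4 kg.
Tool frame: the origin (TCP) lies on the centre line of the jaws, within the pads' length; the fingertips stand 19 mm ahead of it and the grasp point (between the pads) is the TCP; z points along the fingers, y is the direction in which the jaws open and shut (so a half turn about z gives the same grasp; the last joint's range is limited). The gripper opens to 85 mm and grips with 20 to 120 N. Pads are 22 mm wide; open, the fingers measure 114 mm over their backs; the gripper's body (76 mm by 85 mm) begins 54 mm behind the grasp point. The pads swing forward as they close: fully open they stand 13 mm farther back than shut.
Start: joints at [-1.319, 0.276, 1.505, -0, 1.361, -0.121], TCP at [0.209, -0.536, 0.25] pointing down, gripper open.
Joint ranges: [-2.89, 2.89], [-0.75, 2.08], [0.22, 2.7], [-1.18, 4.32], [0.11, 2.71], [-2.7, 2.7]. Speed limits (rad/s): [2.57, 2.57, 3.14, 3.14, 3.14, 3.14].

### API

Orientations are given as a unit quaternion [w, x, y, z].
In Python, from bench import status, capture, calibration, job_done gives the robot as it stands.
- The arm moves only by the tool drive_tool, never from a script. Its argument "steps" is a list of rows, each an object with "delta_pos": the shift along the tool's x, y, z in mm, a list of three; "dr": the turn, a rotation vector about the tool's x, y, z in rad, a list of three; "grip": the finger opening in mm, from 0 to 85.4. In form: [{"delta_pos": [tx, ty, tz], "dr": [rx, ry, rz], "grip": grip}, ...]. A call has 1 to 12 rows; each row shifts and turns the pose as measured when the row begins, along the tool's axes as they then stand; what a row does not reach is not made up. A row lasts 1/10 s, in which the tool goes at most 50 mm and 8.59 degrees, less where a joint would pass 70% of its speed; a pose out of reach is approached as far as the arm can. A call is refused whole if a number of a shift passes 50 or a number of a turn 0.15, either way. A call with a gripper value outside its range is refused whole. The fingers move at their own pace and stop on an object; "squeeze" is the grip in N (left out, the last holds). Time passes only in rows, so rows that do not move let the fingers close. It gives the time, the measured TCP pose, the force and the opening at its end, in the units of the state.
- status.read_state(): the state, without advancing time (a new reading comes with each control period).
- capture(name): name is "side" or "top"; returns the picture (384x512x3 uint8, red, green, blue); there is no depth.
- calibration(name): a dict with "fx", "fy", "cx", "cy" (pixels), "extrinsics" (4x4, takes a point from camera to world coordinates). Camera axes: x right, y down, z forward; pixel columns grow to the right and rows downward; lengths in m; the calibration is good to about 2 mm. A picture is of the moment at which its call begins. calibration takes no time and is no camera call.
- job_done(): hands the job in, once; it reports no verdict.
The state is a dict: "time_s": time; "joints": joint angles; "qd": joint speeds; "joint_torque": joint torques, N m; "eef_pos": TCP position; "tool_rot": TCP orientation; "contact_force": force on the tool from outside, world axes, zero at the start; "wrist_torque": the same for the moment, N m; "width": finger opening in m.
Only numpy, scipy, OpenCV 4.12 (cv2) and the standard library are available. Lean on these libraries where they do the work, as an engineer would, in place of code of your own. Each camera call takes 0.05 s, during which the arm holds its last target. There are 200 camera calls.

## Working session

There is one attempt and no reset: what is moved stays moved. The work goes in short steps, Python scripts to look and compute and a tool call to move; the robot and the scene stay as the last step left them, time stands still between calls to the robot, and variables do not carry over. Pictures are saved under pics/ and viewed, about 8 in all and at most 12, crops included, and the job is handed in when it is done.

Besides the shell and the picture viewer there is one more tool, called after "Emit:" in YAML: its name, and indented under it one key for each argument. drive_tool: Moves the arm, as the interface text tells. Its arguments: {"type":"object","properties":{"steps":{"type":"array","items":{"type":"object","properties":{"delta_pos":{"type":"array","items":{"type":"number"}},"dr":{"type":"array","items":{"type":"number"}},"grip":{"type":"number"}}}},"squeeze":{"type":"number"}},"required":["steps"]}

```bash
ls; mkdir -p pics
cat > h.py <<'E'
import numpy as np, cv2
from bench import status, capture, calibration, job_done
def proj(n,P):
    c=calibration(n);E=np.linalg.inv(np.array(c["extrinsics"]))
    p=(E[:3,:3]@np.atleast_2d(P).T).T+E[:3,3]
    return np.c_[c["fx"]*p[:,0]/p[:,2]+c["cx"],c["fy"]*p[:,1]/p[:,2]+c["cy"]]
def ray(n,u,v,z):
    c=calibration(n);E=np.array(c["extrinsics"])
    d=E[:3,:3]@[(u-c["cx"])/c["fx"],(v-c["cy"])/c["fy"],1];o=E[:3,3]
    return o+d*(z-o[2])/d[2]
def save(n,f,crop=None,s=1):
    im=cv2.cvtColor(capture(n),cv2.COLOR_RGB2BGR)
    if crop: x0,y0,x1,y1=crop; im=im[y0:y1,x0:x1]
    cv2.imwrite(f,cv2.resize(im,None,fx=s,fy=s,interpolation=cv2.INTER_CUBIC))
E
python3 - <<'E'
from h import *
a=capture("top");b=capture("side")
cv2.imwrite("pics/raw_top.png",a[:,:,::-1]);cv2.imwrite("pics/raw_side.png",b[:,:,::-1])
for n,i in(("top",a),("side",b)):
    cv2.imwrite(f"pics/{n}0.png",cv2.resize(i[:,:,::-1],(800,600),interpolation=cv2.INTER_CUBIC))
    print(n,calibration(n))
print(status.read_state())
E
```

```text
pics
top {'fx': 462.9072775352108, 'fy': 462.9072775352108, 'cx': 255.581497973922, 'cy': 191.40455748750335, 'extrinsics': array([[ 2.90604084e-02, -9.81265902e-01,  1.90453990e-01,
         3.40387101e-01],
       [-9.99577193e-01, -2.87115527e-02,  4.59141741e-03,
         1.25903367e-01],
       [ 9.62828416e-04, -1.90506893e-01, -9.81685386e-01,
         1.54852444e+00],
       [ 0.00000000e+00,  0.00000000e+00,  0.00000000e+00,
         1.00000000e+00]])}
side {'fx': 441.3887135315413, 'fy': 441.3887135315413, 'cx': 251.64203662849795, 'cy': 198.6256086185068, 'extrinsics': array([[-0.99251607, -0.06348586,  0.10431397,  0.50285971],
       [-0.12024376,  0.65703225, -0.74421104,  0.94375319],
       [-0.02129076, -0.75118451, -0.65974884,  0.84185118],
       [ 0.        ,  0.        ,  0.        ,  1.        ]])}
{'time_s': 0.1, 'joints': array([-1.31899977e+00,  2.76500468e-01,  1.50598613e+00,  1.30597784e-06,
        1.36073786e+00, -1.21041885e-01]), 'qd': array([ 0.00056194, -0.00095887, -0.0046878 ,  0.00022425, -0.00149771,
        0.00064792]), 'joint_torque': array([ 1.20722314e-03, -4.17698872e+01, -2.46405691e+01, -1.80397928e-04,
        5.79116429e-03, -3.50813394e-06]), 'eef_pos': array([ 0.20931081, -0.53507167,  0.24955218]), 'tool_rot': array([-8.14197541e-04,  9.82673899e-01,  1.85341154e-01, -5.26661424e-05]), 'contact_force': array([-0.10209818,  0.08685975, -0.48512128]), 'wrist_torque': array([ 0.01650731, -0.04081565, -0.04595907]), 'width': 0.08542760123393464}
```

View pics/top0.png

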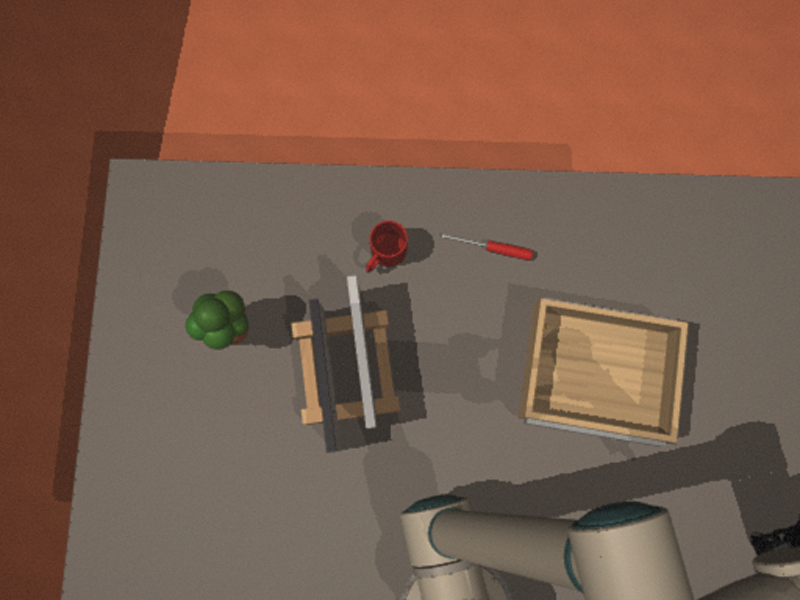

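View pics/side0.png

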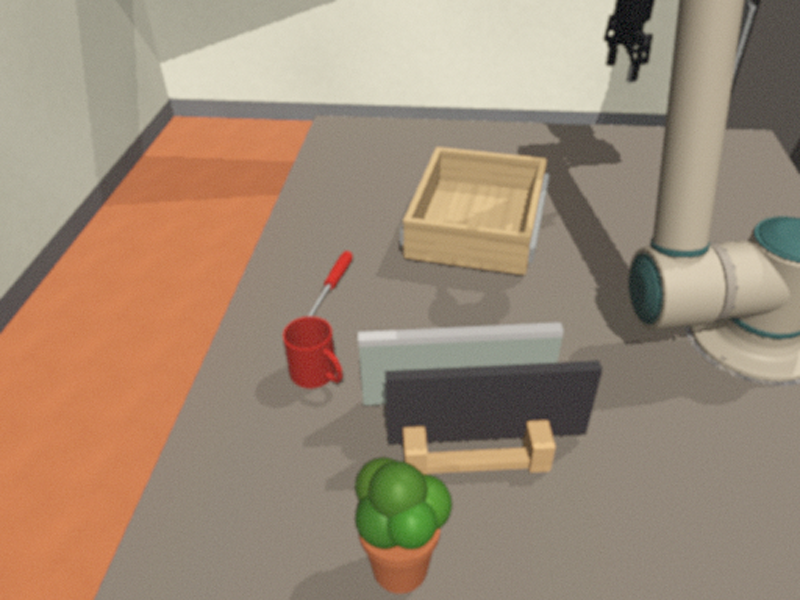

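The top view shows the aluminium-edged front at about (352,277)–(370,428), with the dark one to its left. The drawer box corners are near (542,299), (688,321), (677,442) and (527,418). In the side view the sage face points to +y, away from the box, so the wall to use is the box's left wall in the top image. I'll enlarge both for accurate corners.

Run:
```python
from h import *
i=cv2.imread("pics/raw_top.png")
a=cv2.resize(i[165:300,180:280],None,fx=4,fy=4,interpolation=cv2.INTER_CUBIC)
b=cv2.resize(i[180:290,328:448],None,fx=4,fy=4,interpolation=cv2.INTER_CUBIC)
c=np.zeros((540,780,3),np.uint8)
c[:540,:400]=a; c=c[:, :]
c2=np.zeros((540,400+400,3),np.uint8);c2[:,:400]=a;c2[:440,400:800]=b[:,:400];cv2.imwrite("pics/crop1.png",c2)
```

```text
(no output)
```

View pics/crop1.png

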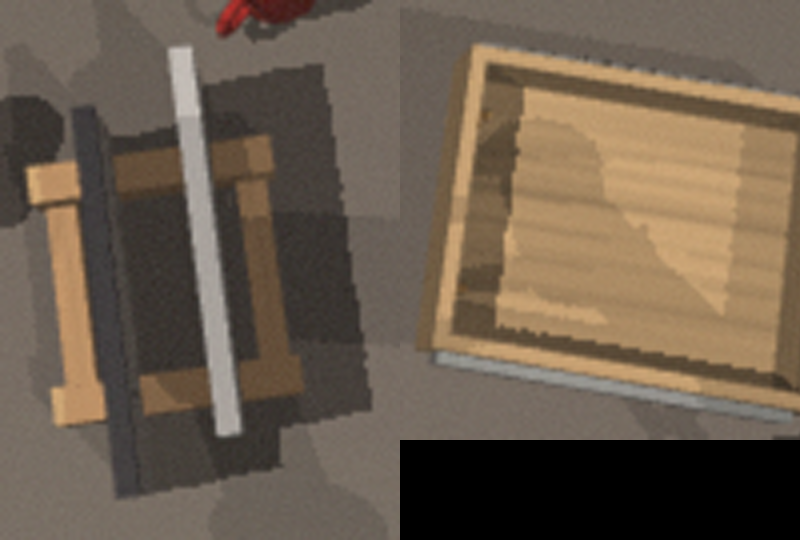

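Run:
```python
from h import *
f=lambda x,y,ox,oy:((x+.5)/4-.5+ox,(y+.5)/4-.5+oy)
F=[ray("top",*f(x,y,180,165),.155) for x,y in((168,47),(191,46),(242,434),(218,437))]
D=[ray("top",*f(x-400,y,328,180),.1) for x,y in((471,44),(433,350))]
D+=[ray("top",u/1.5625,v/1.5625,.1) for u,v in((688,321),(677,442))]
F=np.array(F);D=np.array(D);print(F.round(4));print(D.round(4))
print("F len,thk",np.linalg.norm(F[0]-F[3]),np.linalg.norm(F[1]-F[2]),np.linalg.norm(F[0]-F[1]),"c",F.mean(0))
d=F[0]+F[1]-F[2]-F[3];print("ang",np.degrees(np.arctan2(d[1],d[0])))
d=D[0]-D[1];print("D wid",np.linalg.norm(d),"dep",np.linalg.norm(D[0]-D[2]),np.linalg.norm(D[1]-D[3]),"ang",np.degrees(np.arctan2(d[1],d[0])))
d=D[1]-D[3];print("side dir",np.degrees(np.arctan2(d[1],d[0])));d=D[0]-D[2];print(np.degrees(np.arctan2(d[1],d[0])))
print("facemid",(D[0]+D[1])/2, "mug",ray("top",389/1.5625,243/1.5625,.09),"drv",ray("top",535/1.5625,255/1.5625,.02))
S=[(x,y,.155) for x,y in F[:,:2]]+[tuple(p) for p in D];print((proj("side",S)*1.5625).round(1))
R=np.array(cv2.Rodrigues(np.zeros(3))[0])
from scipy.spatial.transform import Rotation as Ro
q=status.read_state()["tool_rot"];print(Ro.from_quat(np.roll(q,-1)).as_matrix().round(3))
```

```text
[[0.6549 0.2385 0.155 ]
 [0.6562 0.2208 0.155 ]
 [0.3627 0.1711 0.155 ]
 [0.36   0.1888 0.155 ]]
[[ 0.6323 -0.1535  0.1   ]
 [ 0.3904 -0.1222  0.1   ]
 [ 0.5932 -0.454   0.1   ]
 [ 0.3513 -0.4211  0.1   ]]
F len,thk 0.2990812238330171 0.29770468791686494 0.01775067103989983 c [0.5084479  0.20479196 0.155     ]
ang 9.602425286370993
D wid 0.24390146268812293 dep 0.30307242464319945 0.30140548316215415 ang -7.3606585696939035
side dir 82.54775114313622
82.59056177677095
facemid [ 0.51137247 -0.13787312  0.1       ] mug [0.74178295 0.15775372 0.09      ] drv [ 0.74334878 -0.15955188  0.02      ]
[[357.5 340.2]
 [358.5 331.7]
 [561.  322. ]
 [563.7 330.3]
 [403.2 220.5]
 [531.9 236.6]
 [435.4 146. ]
 [546.1 157.6]]
[[ 0.931  0.364 -0.   ]
 [ 0.364 -0.931  0.002]
 [ 0.    -0.002 -1.   ]]
```

Sizes check out: panel 298×18 mm, box 244×302 mm. The front's centre is (0.508, 0.205), with its long axis at +9.6°. The box face middle is (0.511, -0.138), with the face at -7.4°. Moving above the front.

Emit:
drive_tool:
  steps:
    - {"delta_pos": [45,-48,0],"grip": 60}
    - {"delta_pos": [45,-48,0],"grip": 60}
    - {"delta_pos": [45,-48,0],"grip": 60}
    - {"delta_pos": [45,-48,0],"grip": 60}
    - {"delta_pos": [45,-48,0],"grip": 60}
    - {"delta_pos": [45,-48,0],"grip": 60}
    - {"delta_pos": [45,-48,0],"grip": 60}
    - {"delta_pos": [45,-48,0],"grip": 60}
    - {"delta_pos": [45,-48,0],"grip": 60}
    - {"delta_pos": [45,-48,0],"grip": 60}
    - {"delta_pos": [45,-48,0],"grip": 60}
    - {"delta_pos": [20,-20,0],"grip": 60}

```text
schema error: expected keys delta_pos, dr, grip
```

```bash
cat >> h.py <<'E'
from scipy.spatial.transform import Rotation as Ro
def plan(pos,yaw):
    "tool-frame shift (mm) and turn (rotvec, tool) to TCP pos, tool down with tool x at yaw deg"
    s=status.read_state();R=Ro.from_quat(np.roll(s["tool_rot"],-1))
    T=Ro.from_euler("z",yaw,degrees=True)*Ro.from_euler("x",180,degrees=True)
    print("t",round(s["time_s"],2),"p",s["eef_pos"].round(4),"w",round(s["width"],4),"F",s["contact_force"].round(2),"M",s["wrist_torque"].round(2))
    print("shift",(R.inv().apply(np.array(pos)-s["eef_pos"])*1000).round(1),"turn",(R.inv()*T).as_rotvec().round(4))
E
python3 -c "
from h import *
plan([.5085,.2048,.25],9.6)"
```

```text
t 0.1 p [ 0.2093 -0.5351  0.2496] w 0.0854 F [-0.1   0.09 -0.49] M [ 0.02 -0.04 -0.05]
shift [ 548.1 -580.1    0.6] turn [-0.0016 -0.      0.2053]
```

Emit:
drive_tool:
  steps:
    - {"delta_pos": [45,-48,0],"dr": [0,0,0],"grip": 60}
    - {"delta_pos": [45,-48,0],"dr": [0,0,0],"grip": 60}
    - {"delta_pos": [45,-48,0],"dr": [0,0,0],"grip": 60}
    - {"delta_pos": [45,-48,0],"dr": [0,0,0],"grip": 60}
    - {"delta_pos": [45,-48,0],"dr": [0,0,0],"grip": 60}
    - {"delta_pos": [45,-48,0],"dr": [0,0,0],"grip": 60}
    - {"delta_pos": [45,-48,0],"dr": [0,0,0],"grip": 60}
    - {"delta_pos": [45,-48,0],"dr": [0,0,0],"grip": 60}
    - {"delta_pos": [45,-48,0],"dr": [0,0,0],"grip": 60}
    - {"delta_pos": [45,-48,0],"dr": [0,0,0],"grip": 60}
    - {"delta_pos": [45,-48,0],"dr": [0,0,0],"grip": 60}
    - {"delta_pos": [20,-20,0],"dr": [0,0,0],"grip": 60}

```text
time_s: 1.3
eef_pos: [0.4272, 0.0055, 0.247]
tool_rot: [-0.002, 0.984, 0.18, 0.0]
contact_force: [0.3, 0.1, 0.7]
width: 0.0599
```

```bash
python3 -c "
from h import *
plan([.5085,.2048,.22],9.6)"
```

```text
t 1.3 p [0.4272 0.0055 0.247 ] w 0.0599 F [0.29 0.15 0.71] M [-0.03  0.    0.01]
shift [ 146.4 -157.6   27.9] turn [-0.0046 -0.0007  0.1935]
```

Emit:
drive_tool:
  steps:
    - {"delta_pos": [40,-43,5],"dr": [0,0,0],"grip": 60}
    - {"delta_pos": [40,-43,5],"dr": [0,0,0],"grip": 60}
    - {"delta_pos": [40,-43,5],"dr": [0,0,0],"grip": 60}
    - {"delta_pos": [20,-22,5],"dr": [0,0,0],"grip": 60}
    - {"delta_pos": [0,0,0],"dr": [-0.003,0,0.1],"grip": 60}
    - {"delta_pos": [0,0,0],"dr": [0,0,0.09],"grip": 60}
    - {"delta_pos": [0,0,0],"dr": [0,0,0],"grip": 60}

```text
time_s: 2.0
eef_pos: [0.4945, 0.1796, 0.2265]
tool_rot: [-0.001, 0.996, 0.087, -0.001]
contact_force: [0.6, -0.8, -0.0]
width: 0.0601
```

```bash
python3 -c "
from h import *
plan([.5085,.2048,.22],9.6)"
```

```text
t 2.0 p [0.4945 0.1796 0.2265] w 0.0601 F [ 0.6  -0.76 -0.01] M [-0.03 -0.04  0.  ]
shift [ 18.2 -22.4   6.5] turn [-0.0014  0.0021  0.0066]
```

Emit:
drive_tool:
  steps:
    - {"delta_pos": [12,-15,3],"dr": [0,0,0.007],"grip": 60}
    - {"delta_pos": [8,-9,2],"dr": [0,0,0],"grip": 60}
    - {"delta_pos": [3,-4,2],"dr": [0,0,0],"grip": 60}
    - {"delta_pos": [0,0,0],"dr": [0,0,0],"grip": 60}

```text
time_s: 2.4
eef_pos: [0.512, 0.2109, 0.2184]
tool_rot: [0.0, 0.996, 0.086, -0.002]
contact_force: [0.7, -0.2, 0.1]
width: 0.0601
```

```bash
python3 -c "
from h import *
plan([.5085,.2048,.143],9.6)
a=capture('top')[:,:,::-1];b=capture('side')[:,:,::-1]
a=cv2.resize(a[160:300,180:290],(440,560));b=cv2.resize(b[130:270,210:300],(360,560))
cv2.imwrite('pics/c2.png',np.hstack([a,b]))"
```

```text
t 2.4 p [0.512  0.2109 0.2184] w 0.0601 F [ 0.73 -0.17  0.13] M [ 0.03 -0.01 -0.  ]
shift [-4.2  5.4 75.4] turn [0.0001 0.0048 0.0044]
```

View pics/c2.png

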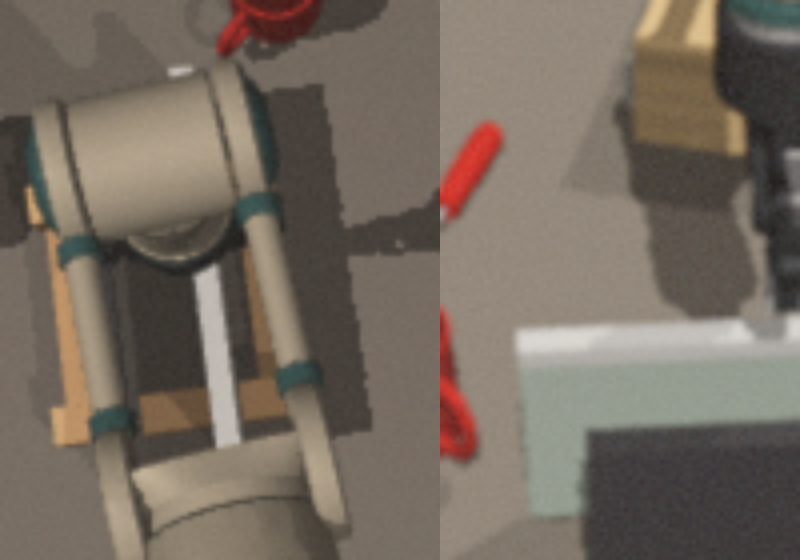

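The top view has the gripper over the aluminium edge, and the side crop has the fingers above the middle of the panel. I'll correct the offset and descend.

Emit:
drive_tool:
  steps:
    - {"delta_pos": [-4,5,5],"dr": [0,0.004,0.004],"grip": 50}
    - {"delta_pos": [0,0,10],"dr": [0,0,0],"grip": 50}
    - {"delta_pos": [0,0,15],"dr": [0,0,0],"grip": 50}
    - {"delta_pos": [0,0,15],"dr": [0,0,0],"grip": 50}
    - {"delta_pos": [0,0,0],"dr": [0,0,0],"grip": 50}

```text
time_s: 3.0
eef_pos: [0.5067, 0.2017, 0.1713]
tool_rot: [0.001, 0.997, 0.083, -0.0]
contact_force: [-0.3, -0.8, -0.6]
width: 0.0496
```

```bash
python3 -c "
from h import *
plan([.5085,.2048,.143],9.6)"
```

```text
t 3.0 p [0.5067 0.2017 0.1713] w 0.0496 F [-0.27 -0.75 -0.58] M [ 0.03  0.07 -0.05]
shift [ 2.3 -2.8 28.3] turn [ 0.0012  0.0005 -0.0023]
```

Emit:
drive_tool:
  steps:
    - {"delta_pos": [2,-2.5,9],"dr": [0,0,0],"grip": 50}
    - {"delta_pos": [0,0,9],"dr": [0,0,0],"grip": 50}
    - {"delta_pos": [0,0,6],"dr": [0,0,0],"grip": 50}
    - {"delta_pos": [0,0,3],"dr": [0,0,0],"grip": 50}
    - {"delta_pos": [0,0,0],"dr": [0,0,0],"grip": 50}
    - {"delta_pos": [0,0,0],"dr": [0,0,0],"grip": 50}

```text
time_s: 3.6
eef_pos: [0.5088, 0.2043, 0.1427]
tool_rot: [0.001, 0.997, 0.082, 0.0]
contact_force: [0.1, -0.4, 0.2]
width: 0.0498
```

```bash
python3 -c "
from h import *
plan([.5085,.2048,.143],9.6)"
```

```text
t 3.6 p [0.5088 0.2043 0.1427] w 0.0498 F [ 0.14 -0.36  0.17] M [-0.03 -0.02 -0.01]
shift [-0.2 -0.5 -0.3] turn [ 0.0012 -0.0008 -0.0028]
```

Emit:
drive_tool:
  squeeze: 80
  steps:
    - {"delta_pos": [0,0,0],"dr": [0,0,0],"grip": 30}
    - {"delta_pos": [0,0,0],"dr": [0,0,0],"grip": 22}
    - {"delta_pos": [0,0,0],"dr": [0,0,0],"grip": 14}
    - {"delta_pos": [0,0,0],"dr": [0,0,0],"grip": 8}
    - {"delta_pos": [0,0,0],"dr": [0,0,0],"grip": 8}
    - {"delta_pos": [0,0,0],"dr": [0,0,0],"grip": 8}
    - {"delta_pos": [0,0,0],"dr": [0,0,0],"grip": 8}

```text
time_s: 4.3
eef_pos: [0.5093, 0.2046, 0.1436]
tool_rot: [0.0, 0.997, 0.082, 0.001]
contact_force: [0.5, -0.4, -1.2]
width: 0.0167
```

```bash
python3 -c "
from h import *
plan([.5085,.2048,.143],9.6)"
```

```text
t 4.3 p [0.5093 0.2046 0.1436] w 0.0167 F [ 0.49 -0.41 -1.25] M [ 0.04  0.06 -0.  ]
shift [-0.8 -0.3  0.6] turn [ 0.0008 -0.0027 -0.0026]
```

Emit:
drive_tool:
  steps:
    - {"delta_pos": [0,0,-8],"dr": [0,0,0],"grip": 8}
    - {"delta_pos": [0,0,-12],"dr": [0,0,0],"grip": 8}
    - {"delta_pos": [0,0,-15],"dr": [0,0,0],"grip": 8}
    - {"delta_pos": [0,0,-18],"dr": [0,0,0],"grip": 8}
    - {"delta_pos": [0,0,-20],"dr": [0,0,0],"grip": 8}
    - {"delta_pos": [0,0,-20],"dr": [0,0,0],"grip": 8}
    - {"delta_pos": [0,0,-20],"dr": [0,0,0],"grip": 8}
    - {"delta_pos": [0,0,-20],"dr": [0,0,0],"grip": 8}
    - {"delta_pos": [0,0,-15],"dr": [0,0,0],"grip": 8}
    - {"delta_pos": [0,0,-8],"dr": [0,0,0],"grip": 8}
    - {"delta_pos": [0,0,0],"dr": [0,0,0],"grip": 8}
    - {"delta_pos": [0,0,0],"dr": [0,0,0],"grip": 8}

```text
time_s: 5.5
eef_pos: [0.5042, 0.2033, 0.3065]
tool_rot: [0.002, 0.997, 0.082, -0.005]
contact_force: [-0.7, 0.1, -6.3]
width: 0.0171
```

```bash
python3 -c "
from h import *
n=np.array([-np.sin(np.radians(-7.4)),np.cos(np.radians(-7.4))])
t=np.array([.5114,-.1379])+n*(.009+.055);print(t)
plan([*t,.27],-7.4)"
```

```text
[ 0.51964292 -0.07443305]
t 5.5 p [0.5042 0.2033 0.3065] w 0.0171 F [-0.7   0.14 -6.34] M [ 0.02 -0.01 -0.05]
shift [-30.  276.5  37.5] turn [0.0038 0.0094 0.2941]
```

Emit:
drive_tool:
  steps:
    - {"delta_pos": [-2,20,2],"dr": [0,0.003,0],"grip": 8}
    - {"delta_pos": [-4,35,4],"dr": [0,0.003,0],"grip": 8}
    - {"delta_pos": [-5,40,4],"dr": [0,0,0],"grip": 8}
    - {"delta_pos": [-5,40,4],"dr": [0,0,0],"grip": 8}
    - {"delta_pos": [-5,40,4],"dr": [0,0,0.03],"grip": 8}
    - {"delta_pos": [-5,40,4],"dr": [0,0,0.05],"grip": 8}
    - {"delta_pos": [-4,25,4],"dr": [0,0,0.06],"grip": 8}
    - {"delta_pos": [0,10,2],"dr": [0,0,0.05],"grip": 8}
    - {"delta_pos": [0,0,0],"dr": [0,0,0.03],"grip": 8}
    - {"delta_pos": [0,0,0],"dr": [0,0,0],"grip": 8}
    - {"delta_pos": [0,0,0],"dr": [0,0,0],"grip": 8}

```text
time_s: 6.6
eef_pos: [0.5049, -0.0571, 0.2648]
tool_rot: [0.0, 0.999, -0.031, -0.013]
contact_force: [-0.1, 1.2, -4.7]
width: 0.0166
```

```bash
python3 -c "
from h import *
plan([.5196,-.0744,.24],-7.4)"
```

```text
t 6.6 p [ 0.5049 -0.0571  0.2648] w 0.0166 F [-0.13  1.18 -4.71] M [ 0.   -0.07  0.06]
shift [16.3 16.4 24.4] turn [0.002  0.0261 0.0679]
```

Emit:
drive_tool:
  steps:
    - {"delta_pos": [7,4,5],"dr": [0,0.013,0.035],"grip": 8}
    - {"delta_pos": [7,4,10],"dr": [0,0.01,0.025],"grip": 8}
    - {"delta_pos": [3,2,15],"dr": [0,0,0.005],"grip": 8}
    - {"delta_pos": [0,0,15],"dr": [0,0,0],"grip": 8}
    - {"delta_pos": [0,0,15],"dr": [0,0,0],"grip": 8}
    - {"delta_pos": [0,0,15],"dr": [0,0,0],"grip": 8}
    - {"delta_pos": [0,0,8],"dr": [0,0,0],"grip": 8}
    - {"delta_pos": [0,0,0],"dr": [0,0,0],"grip": 8}
    - {"delta_pos": [0,0,0],"dr": [0,0,0],"grip": 8}

```text
time_s: 7.5
eef_pos: [0.5247, -0.067, 0.1764]
tool_rot: [0.001, 0.998, -0.065, 0.002]
contact_force: [0.6, 0.7, -5.3]
width: 0.0169
```

```bash
python3 -c "
from h import *
plan([.5196,-.0744,.16],-7.4)
a=capture('top')[:,:,::-1];b=capture('side')[:,:,::-1]
cv2.imwrite('pics/rt3.png',a);cv2.imwrite('pics/rs3.png',b)
a=cv2.resize(a[170:300,270:370],(400,520),interpolation=2);b=cv2.resize(b[80:210,240:340],(400,520),interpolation=2)
cv2.imwrite('pics/c3.png',np.hstack([a,b]))"
```

```text
t 7.5 p [ 0.5247 -0.067   0.1764] w 0.0169 F [ 0.61  0.75 -5.31] M [ 0.01 -0.02  0.02]
shift [-4.1  8.  16.4] turn [ 0.0022 -0.0035 -0.0003]
```

View pics/c3.png

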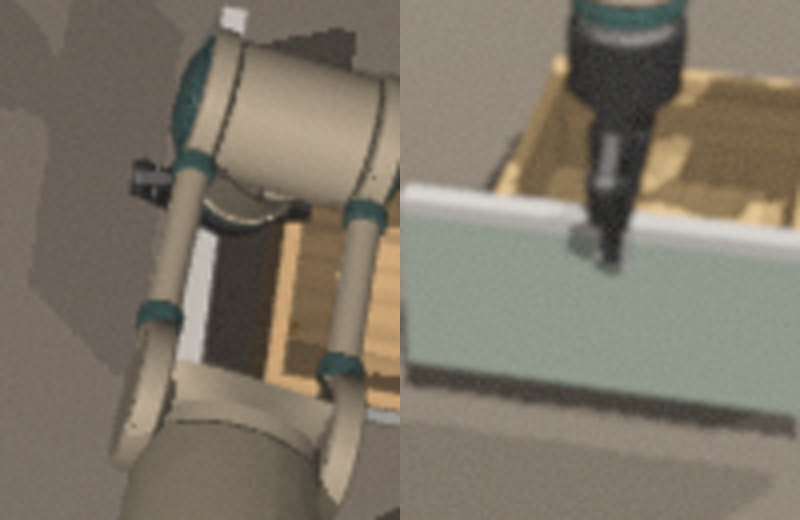

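Run:
```python
from h import *
a=np.radians(-7.4);e=np.array([np.cos(a),np.sin(a)]);n=np.array([-e[1],e[0]])
tcp=np.array([.5247,-.067]);f=np.array([.5114,-.1379])
for u,v in((222,8),(248,9)):
    p=ray("top",(u+.5)/4-.5+270,(v+.5)/4-.5+170,.1878)[:2]
    print(p,"along",(p-tcp)@e,"norm",(p-tcp)@n)
print("face rel: along",(f-tcp)@e,"norm",(f-tcp)@n)
# top edge predicted in side, and picture corners
E=[np.r_[tcp+s*.1485*e+9e-3*k*n,z] for s in(1,-1) for k in(1,) for z in(.1878,.0478)]
print(proj("side",E).round(1), "crop",((proj("side",E)-[240,80])*4+[400,0]).round())
i=cv2.imread("pics/rs3.png");cv2.imwrite("pics/c4.png",cv2.resize(i[110:210,225:375],(750,500),interpolation=2))
```

```text
[ 0.67133943 -0.07588505] along 0.14656244521752834 norm 0.010075468065752474
[ 0.67113867 -0.09550709] along 0.14889059253004414 norm -0.00940899848143831
face rel: along -0.004057618662345991 norm -0.07202246684744269
[[239.9 129.2]
 [241.7 169.8]
 [349.7 142.4]
 [343.5 184. ]] crop [[399. 197.]
 [407. 359.]
 [839. 250.]
 [814. 416.]]
```

View pics/c4.png

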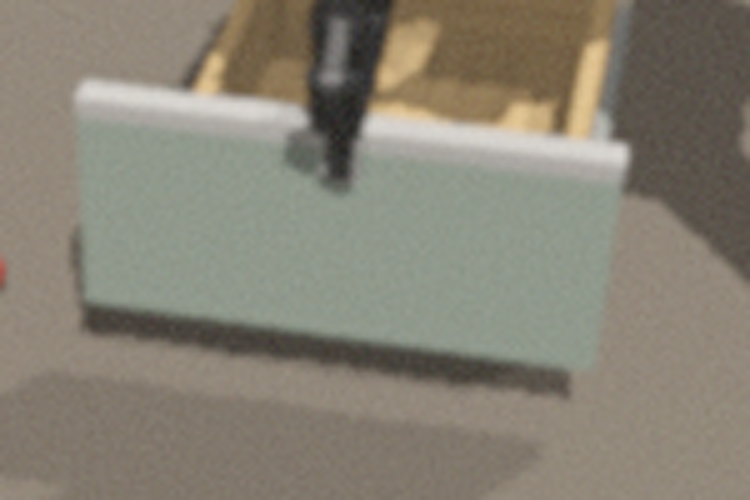

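Corners match the prediction within 0.7 px, and the panel sits about 1 mm toward -x of the TCP. I'll line it up and lower it with a gap to the box.

```bash
cat >> h.py <<'E'
a=np.radians(-7.4);e=np.array([np.cos(a),np.sin(a)]);n=np.array([-e[1],e[0]]);f=np.array([.5114,-.1379])
def at(gap,z):
    plan([*(f+.001*e+(.009+gap)*n),z],-7.4)
    s=status.read_state();F=s["contact_force"];print("gap est",((s["eef_pos"][:2]-f)@n-.009).round(4),"along",((s["eef_pos"][:2]-f)@e).round(4),"Fn",(F[:2]@n).round(2),"Fe",(F[:2]@e).round(2),"Fz",F[2].round(2))
E
python3 -c "
from h import *
at(.03,.135)"
```

```text
t 7.6 p [ 0.5248 -0.0671  0.1768] w 0.0167 F [ 0.37 -0.88 -5.32] M [-0.04  0.01 -0.07]
shift [-3.3 32.8 41.9] turn [ 0.0023 -0.0042 -0.0003]
gap est 0.0629 along 0.0042 Fn -0.82 Fe 0.48 Fz -5.32
```

Emit:
drive_tool:
  steps:
    - {"delta_pos": [-1.5,8,6],"dr": [0.001,-0.003,0],"grip": 8}
    - {"delta_pos": [-1,9,10],"dr": [0,0,0],"grip": 8}
    - {"delta_pos": [0,8,10],"dr": [0,0,0],"grip": 8}
    - {"delta_pos": [0,3,6],"dr": [0,0,0],"grip": 8}
    - {"delta_pos": [0,0,3],"dr": [0,0,0],"grip": 8}
    - {"delta_pos": [0,0,0],"dr": [0,0,0],"grip": 8}
    - {"delta_pos": [0,0,0],"dr": [0,0,0],"grip": 8}

```text
time_s: 8.3
eef_pos: [0.5189, -0.0983, 0.14]
tool_rot: [0.001, 0.998, -0.065, 0.002]
contact_force: [0.1, 0.3, -6.2]
width: 0.0171
```

```bash
python3 -c "
from h import *
at(.015,.130)"
```

```text
t 8.3 p [ 0.5189 -0.0983  0.14  ] w 0.0171 F [ 0.13  0.33 -6.23] M [-0.03  0.04 -0.03]
shift [-1.4 16.2 10. ] turn [ 0.002  -0.0036 -0.0018]
gap est 0.0312 along 0.0024 Fn 0.35 Fe 0.09 Fz -6.23
```

Emit:
drive_tool:
  steps:
    - {"delta_pos": [-0.7,5,3],"dr": [0.002,-0.003,-0.001],"grip": 8}
    - {"delta_pos": [-0.7,5,3],"dr": [0,0,0],"grip": 8}
    - {"delta_pos": [0,2,2],"dr": [0,0,0],"grip": 8}
    - {"delta_pos": [0,0,1],"dr": [0,0,0],"grip": 8}
    - {"delta_pos": [0,0,0],"dr": [0,0,0],"grip": 8}
    - {"delta_pos": [0,0,0],"dr": [0,0,0],"grip": 8}

```text
time_s: 8.9
eef_pos: [0.5166, -0.1109, 0.131]
tool_rot: [0.0, 0.998, -0.065, 0.001]
contact_force: [-0.2, 1.5, -5.1]
width: 0.0167
```

```bash
python3 -c "
from h import *
at(.015,.1286)"
```

```text
t 8.9 p [ 0.5166 -0.1109  0.131 ] w 0.0167 F [-0.2   1.47 -5.07] M [-0.03 -0.03  0.02]
shift [-0.6  3.5  2.4] turn [ 0.0001 -0.0024 -0.    ]
gap est 0.0185 along 0.0016 Fn 1.43 Fe -0.39 Fz -5.07
```

Emit:
drive_tool:
  steps:
    - {"delta_pos": [0,4,1],"dr": [0,-0.002,0],"grip": 8}
    - {"delta_pos": [0,4,0.6],"dr": [0,0,0],"grip": 8}
    - {"delta_pos": [0,2,0],"dr": [0,0,0],"grip": 8}
    - {"delta_pos": [0,0,0],"dr": [0,0,0],"grip": 8}
    - {"delta_pos": [0,0,0],"dr": [0,0,0],"grip": 8}

```text
time_s: 9.4
eef_pos: [0.5154, -0.1217, 0.1296]
tool_rot: [0.0, 0.998, -0.064, 0.0]
contact_force: [-0.3, 0.6, -4.1]
width: 0.017
```

```bash
python3 -c "
from h import *
at(.0,.1286)"
```

```text
t 9.4 p [ 0.5154 -0.1217  0.1296] w 0.017 F [-0.3   0.57 -4.08] M [ 0.05  0.04 -0.03]
shift [-0.9  7.6  1. ] turn [ 0.0003 -0.0009  0.0003]
gap est 0.0076 along 0.0019 Fn 0.53 Fe -0.37 Fz -4.08
```

Emit:
drive_tool:
  steps:
    - {"delta_pos": [-0.5,1.5,0],"dr": [0,0,0],"grip": 8}
    - {"delta_pos": [-0.4,1.5,0],"dr": [0,0,0],"grip": 8}
    - {"delta_pos": [0,1,0],"dr": [0,0,0],"grip": 8}
    - {"delta_pos": [0,0,0],"dr": [0,0,0],"grip": 8}
    - {"delta_pos": [0,0,0],"dr": [0,0,0],"grip": 8}

```text
time_s: 9.9
eef_pos: [0.5139, -0.1257, 0.1296]
tool_rot: [0.0, 0.998, -0.064, 0.0]
contact_force: [0.1, -0.6, -5.4]
width: 0.0171
```

```bash
python3 -c "
from h import *
at(.0,.1286)"
```

```text
t 9.9 p [ 0.5139 -0.1257  0.1296] w 0.0171 F [ 0.11 -0.58 -5.44] M [ 0.    0.03 -0.03]
shift [0.1 3.4 1. ] turn [ 0.0002 -0.0009  0.0003]
gap est 0.0034 along 0.0009 Fn -0.57 Fe 0.19 Fz -5.44
```

Emit:
drive_tool:
  steps:
    - {"delta_pos": [0,1,0],"dr": [0,0,0],"grip": 8}
    - {"delta_pos": [0,1,0],"dr": [0,0,0],"grip": 8}
    - {"delta_pos": [0,0,0],"dr": [0,0,0],"grip": 8}
    - {"delta_pos": [0,0,0],"dr": [0,0,0],"grip": 8}

```text
time_s: 10.3
eef_pos: [0.5136, -0.1278, 0.1297]
tool_rot: [0.0, 0.998, -0.064, 0.0]
contact_force: [0.2, -0.2, -5.8]
width: 0.0171
```

```bash
python3 -c "
from h import *
at(.0,.1286)"
```

```text
t 10.3 p [ 0.5136 -0.1278  0.1297] w 0.0171 F [ 0.17 -0.16 -5.78] M [0.05 0.   0.07]
shift [0.1 1.3 1.1] turn [ 0.0001 -0.001   0.0005]
gap est 0.0013 along 0.0009 Fn -0.13 Fe 0.19 Fz -5.78
```

Emit:
drive_tool:
  steps:
    - {"delta_pos": [0,1,0.6],"dr": [0,0,0],"grip": 8}
    - {"delta_pos": [0,0.8,0],"dr": [0,0,0],"grip": 8}
    - {"delta_pos": [0,0,0],"dr": [0,0,0],"grip": 8}
    - {"delta_pos": [0,0,0],"dr": [0,0,0],"grip": 8}

```text
time_s: 10.7
eef_pos: [0.5135, -0.1289, 0.129]
tool_rot: [-0.001, 0.998, -0.065, 0.001]
contact_force: [-0.9, 0.6, -5.0]
width: 0.0168
```

```bash
python3 -c "
from h import *
at(.0,.1286)"
```

```text
t 10.7 p [ 0.5135 -0.1289  0.129 ] w 0.0168 F [-0.94  0.57 -4.97] M [ 0.12 -0.02 -0.11]
shift [0.  0.2 0.4] turn [-0.0017 -0.001  -0.0008]
gap est 0.0002 along 0.001 Fn 0.45 Fe -1.01 Fz -4.97
```

Emit:
drive_tool:
  steps:
    - {"delta_pos": [0,0.8,0],"dr": [0,0,0],"grip": 8}
    - {"delta_pos": [0,0.8,0],"dr": [0,0,0],"grip": 8}
    - {"delta_pos": [0,0.8,0],"dr": [0,0,0],"grip": 8}

```text
time_s: 11.0
eef_pos: [0.5134, -0.1301, 0.129]
tool_rot: [-0.002, 0.998, -0.066, 0.001]
contact_force: [1.4, 3.3, -5.2]
width: 0.0167
```

```bash
python3 -c "
from h import *
at(.0,.1286)"
```

```text
t 11.0 p [ 0.5134 -0.1301  0.129 ] w 0.0167 F [ 1.36  3.31 -5.18] M [ 0.51 -0.09 -0.37]
shift [ 0.  -1.   0.4] turn [-0.0046 -0.0013 -0.0028]
gap est -0.001 along 0.001 Fn 3.46 Fe 0.93 Fz -5.18
```

Contact is at the lower low-x corner, shown by the moments. I'll push on gently with small compliant turns toward flush.

Emit:
drive_tool:
  steps:
    - {"delta_pos": [0,0.8,0],"dr": [0.003,0,0.003],"grip": 8}
    - {"delta_pos": [0,0.8,0],"dr": [0.003,0,0.003],"grip": 8}
    - {"delta_pos": [0,0.8,0],"dr": [0.003,0,0.003],"grip": 8}

```text
time_s: 11.3
eef_pos: [0.5133, -0.1313, 0.1292]
tool_rot: [-0.008, 0.997, -0.071, 0.001]
contact_force: [0.8, 4.8, -4.8]
width: 0.0169
```

```bash
python3 -c "
from h import *
at(.0,.1286)"
```

```text
t 11.3 p [ 0.5133 -0.1313  0.1292] w 0.0169 F [ 0.81  4.77 -4.82] M [ 0.89 -0.14  0.12]
shift [-0.1 -2.2  0.6] turn [-0.0168 -0.0014 -0.0122]
gap est -0.0022 along 0.001 Fn 4.84 Fe 0.19 Fz -4.82
```

Emit:
drive_tool:
  squeeze: 110
  steps:
    - {"delta_pos": [0,0.8,0.2],"dr": [-0.006,0,0],"grip": 8}
    - {"delta_pos": [0,0.8,0.2],"dr": [-0.006,0,0],"grip": 8}
    - {"delta_pos": [0,0.8,0],"dr": [-0.004,0,0],"grip": 8}
    - {"delta_pos": [0,0.8,0],"dr": [-0.002,0,0],"grip": 8}

```text
time_s: 11.7
eef_pos: [0.5133, -0.1311, 0.129]
tool_rot: [-0.003, 0.998, -0.071, 0.001]
contact_force: [2.3, 5.0, -5.7]
width: 0.0164
```

```bash
python3 -c "
from h import *
at(.0,.1286)"
```

```text
t 11.7 p [ 0.5133 -0.1311  0.129 ] w 0.0164 F [ 2.34  5.05 -5.67] M [ 1.   -0.14  0.  ]
shift [-0.  -2.   0.4] turn [-0.0058 -0.0016 -0.012 ]
gap est -0.002 along 0.001 Fn 5.31 Fe 1.67 Fz -5.67
```

Emit:
drive_tool:
  steps:
    - {"delta_pos": [0,1.2,0],"dr": [-0.003,0,0],"grip": 8}
    - {"delta_pos": [0,1.2,0],"dr": [-0.003,0,0],"grip": 8}
    - {"delta_pos": [0,1.2,0],"dr": [-0.003,0,0],"grip": 8}

```text
time_s: 12.0
eef_pos: [0.5133, -0.1313, 0.129]
tool_rot: [-0.002, 0.998, -0.071, 0.001]
contact_force: [2.7, 5.6, -3.6]
width: 0.0164
```

```bash
python3 -c "
from h import *
at(.0,.1286)"
```

```text
t 12.0 p [ 0.5133 -0.1313  0.129 ] w 0.0164 F [ 2.69  5.56 -3.64] M [ 1.18 -0.2   0.07]
shift [-0.  -2.3  0.4] turn [-0.0035 -0.0017 -0.0121]
gap est -0.0023 along 0.001 Fn 5.86 Fe 1.95 Fz -3.64
```

Emit:
drive_tool:
  steps:
    - {"delta_pos": [0.2,1.8,0],"dr": [-0.003,0,0],"grip": 8}
    - {"delta_pos": [0.2,1.8,0],"dr": [-0.003,0,0],"grip": 8}
    - {"delta_pos": [0.2,1.8,0],"dr": [-0.003,0,0],"grip": 8}
    - {"delta_pos": [0.2,1.8,0],"dr": [-0.003,0,0],"grip": 8}

```text
time_s: 12.4
eef_pos: [0.5132, -0.1317, 0.129]
tool_rot: [-0.003, 0.997, -0.071, 0.0]
contact_force: [1.9, 7.8, -3.2]
width: 0.0166
```

```bash
python3 -c "
from h import *
at(.0,.1286)"
```

```text
t 12.4 p [ 0.5132 -0.1317  0.129 ] w 0.0166 F [ 1.87  7.83 -3.21] M [ 1.46 -0.31  0.15]
shift [-0.  -2.6  0.4] turn [-0.0051 -0.0002 -0.0125]
gap est -0.0026 along 0.001 Fn 8.01 Fe 0.84 Fz -3.21
```

Emit:
drive_tool:
  steps:
    - {"delta_pos": [0.2,2.2,0],"dr": [-0.003,0,0],"grip": 8}
    - {"delta_pos": [0.2,2.2,0],"dr": [-0.003,0,0],"grip": 8}
    - {"delta_pos": [0.2,2.2,0],"dr": [-0.003,0,0],"grip": 8}
    - {"delta_pos": [0.2,2.2,0],"dr": [-0.003,0,0],"grip": 8}
    - {"delta_pos": [0.2,2.2,0],"dr": [-0.003,0,0],"grip": 8}

```text
time_s: 12.9
eef_pos: [0.5132, -0.1321, 0.1291]
tool_rot: [-0.006, 0.997, -0.071, -0.0]
contact_force: [1.5, 7.3, -2.3]
width: 0.0163
```

```bash
python3 -c "
from h import *
at(.0,.1286)"
```

```text
t 12.9 p [ 0.5132 -0.1321  0.1291] w 0.0163 F [ 1.47  7.31 -2.28] M [ 1.57 -0.37  0.21]
shift [-0.  -3.   0.5] turn [-0.011   0.001  -0.0131]
gap est -0.003 along 0.001 Fn 7.44 Fe 0.52 Fz -2.28
```

Emit:
drive_tool:
  steps:
    - {"delta_pos": [0.1,2.2,0],"dr": [-0.009,0,-0.001],"grip": 8}
    - {"delta_pos": [0.1,2.2,0],"dr": [-0.009,0,-0.001],"grip": 8}
    - {"delta_pos": [0.1,2.2,0],"dr": [-0.009,0,-0.001],"grip": 8}
    - {"delta_pos": [0.1,2.2,0],"dr": [-0.009,0,-0.001],"grip": 8}

```text
time_s: 13.3
eef_pos: [0.5133, -0.1316, 0.129]
tool_rot: [0.003, 0.998, -0.071, -0.001]
contact_force: [2.0, 8.7, -1.8]
width: 0.0163
```

```bash
python3 -c "
from h import *
at(.0,.1286)"
```

```text
t 13.3 p [ 0.5133 -0.1316  0.129 ] w 0.0163 F [ 1.98  8.71 -1.78] M [ 1.99 -0.5   0.07]
shift [-0.1 -2.5  0.4] turn [ 0.0067  0.0011 -0.012 ]
gap est -0.0025 along 0.001 Fn 8.9 Fe 0.84 Fz -1.78
```

Emit:
drive_tool:
  steps:
    - {"delta_pos": [0.1,2.3,0],"dr": [-0.003,0,-0.001],"grip": 8}
    - {"delta_pos": [0.1,2.3,0],"dr": [-0.004,0,-0.001],"grip": 8}
    - {"delta_pos": [0.1,2.3,0],"dr": [-0.006,0,-0.001],"grip": 8}
    - {"delta_pos": [0.1,2.3,0],"dr": [-0.006,0,-0.001],"grip": 8}
    - {"delta_pos": [0.1,2.3,0],"dr": [-0.006,0,-0.001],"grip": 8}
    - {"delta_pos": [0.1,2.3,0],"dr": [-0.006,0,-0.001],"grip": 8}

```text
time_s: 13.9
eef_pos: [0.5132, -0.1315, 0.129]
tool_rot: [0.005, 0.998, -0.07, -0.001]
contact_force: [1.5, 8.7, -2.1]
width: 0.0161
```

```bash
python3 -c "
from h import *
at(.0,.1286)
for k in range(6):
    capture('side')
    if k%2: at(0,.1286)"
```

```text
t 13.9 p [ 0.5132 -0.1315  0.129 ] w 0.0161 F [ 1.48  8.66 -2.15] M [ 2.22 -0.54  0.04]
shift [-0.  -2.4  0.3] turn [ 0.0091  0.0011 -0.0118]
gap est -0.0024 along 0.001 Fn 8.77 Fe 0.35 Fz -2.15
t 14.0 p [ 0.5132 -0.1314  0.129 ] w 0.0164 F [ 1.29  7.66 -3.34] M [ 2.11 -0.49  0.05]
shift [-0.  -2.4  0.4] turn [ 0.0091  0.0011 -0.0118]
gap est -0.0023 along 0.001 Fn 7.77 Fe 0.3 Fz -3.34
t 14.1 p [ 0.5132 -0.1315  0.129 ] w 0.0164 F [ 0.6   7.34 -3.68] M [ 2.13 -0.49  0.06]
shift [-0.  -2.4  0.4] turn [ 0.0091  0.0011 -0.0119]
gap est -0.0024 along 0.001 Fn 7.35 Fe -0.35 Fz -3.68
t 14.2 p [ 0.5133 -0.1315  0.129 ] w 0.0161 F [ 1.38  8.84 -3.5 ] M [ 2.16 -0.44  0.11]
shift [-0.1 -2.4  0.4] turn [ 0.0091  0.001  -0.0119]
gap est -0.0024 along 0.001 Fn 8.94 Fe 0.23 Fz -3.5
```

Emit:
drive_tool:
  steps:
    - {"delta_pos": [0.1,2.5,0],"dr": [0.001,0,-0.001],"grip": 8}
    - {"delta_pos": [0.1,2.5,0],"dr": [0.001,0,-0.001],"grip": 8}
    - {"delta_pos": [0.1,2.5,0],"dr": [-0.002,0,-0.001],"grip": 8}
    - {"delta_pos": [0.1,2.5,0],"dr": [-0.005,0,-0.001],"grip": 8}

```text
time_s: 14.6
eef_pos: [0.5132, -0.1321, 0.1291]
tool_rot: [-0.003, 0.998, -0.07, -0.0]
contact_force: [2.4, 9.2, -2.8]
width: 0.016
```

```bash
python3 -c "
from h import *
at(.0,.1286)
for k in range(4):
    capture('side')
    if k%2: at(0,.1286)"
```

```text
t 14.6 p [ 0.5132 -0.1321  0.1291] w 0.016 F [ 2.45  9.16 -2.77] M [ 1.8  -0.46  0.  ]
shift [-0.  -3.1  0.5] turn [-0.0054  0.0009 -0.0113]
gap est -0.0031 along 0.001 Fn 9.4 Fe 1.25 Fz -2.77
t 14.7 p [ 0.5132 -0.1321  0.129 ] w 0.0165 F [ 1.35  9.11 -2.81] M [ 1.76 -0.42  0.02]
shift [-0.  -3.   0.5] turn [-0.0054  0.0009 -0.0113]
gap est -0.003 along 0.001 Fn 9.21 Fe 0.16 Fz -2.81
t 14.8 p [ 0.5131 -0.1321  0.129 ] w 0.0162 F [ 1.63  9.6  -2.88] M [ 1.74 -0.43 -0.03]
shift [-0.  -3.   0.4] turn [-0.0053  0.001  -0.0112]
gap est -0.003 along 0.001 Fn 9.73 Fe 0.38 Fz -2.88
```

About 9.5 N, steady, Mz ≈ 0, and the tool is 0.005 rad off vertical. I'll hold 2.5 s on the same target (camera calls let time pass) and check the view.

Run:
```python
from h import *
Fs=[]
for k in range(50):
    b=capture('side'); Fs.append(status.read_state()["contact_force"][:2]@n)
print("Fn min/mean/max",min(Fs),np.mean(Fs),max(Fs)); at(0,.1286)
a=capture('top')
A=cv2.resize(a[165:305,180:440,::-1],(780,420),interpolation=2)
cv2.imwrite('pics/c5.png',cv2.resize(b[95:200,220:375,::-1],(775,525),interpolation=2));cv2.imwrite('pics/c6.png',A)
```

```text
Fn min/mean/max 8.89841557180743 9.987411798254465 11.29107237577031
t 17.3 p [ 0.5132 -0.1321  0.1291] w 0.0164 F [ 2.69  9.44 -2.84] M [ 1.75 -0.48 -0.04]
shift [-0.  -3.   0.5] turn [-0.0052  0.0009 -0.0112]
gap est -0.003 along 0.001 Fn 9.71 Fe 1.45 Fz -2.84
```

View pics/c5.png

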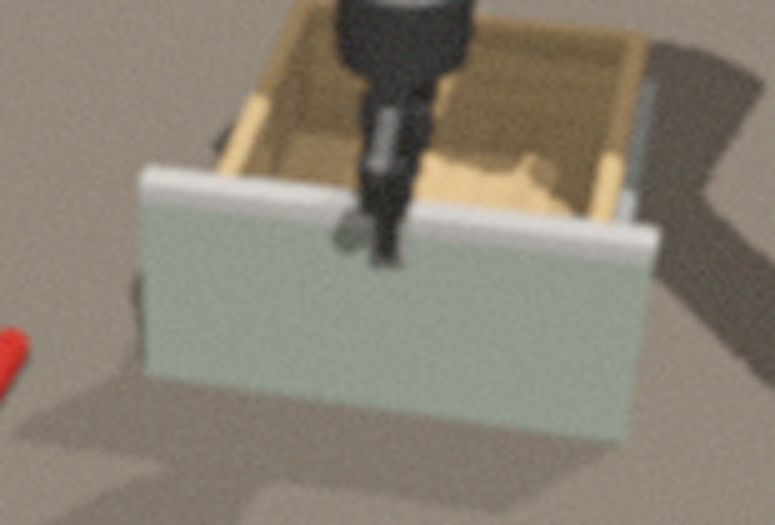

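View pics/c6.png

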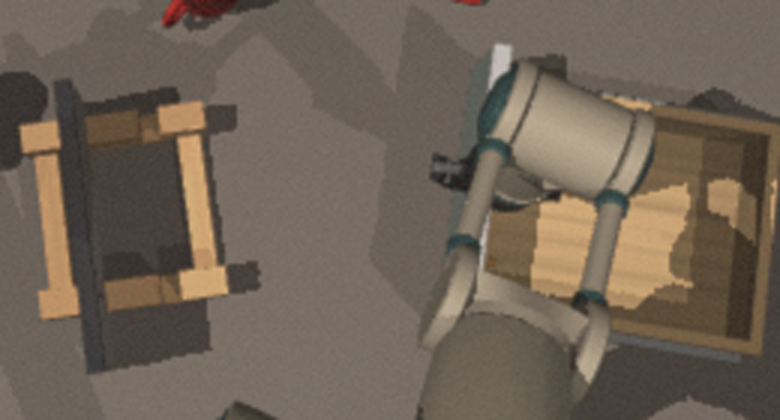

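The side view shows the front standing on the worktop against the box with similar overhangs, and the top view shows the dark front still in the rack. One numeric centring check, then I'll hand in if it passes.

Run:
```python
from h import *
t=np.array([.5132,-.1321]);y=np.radians(-8.05);E=np.array([np.cos(y),np.sin(y)]);N=np.array([-E[1],E[0]])
P=[np.r_[t-.001*E+s*.1485*E+.009*N,z] for s in(1,-1) for z in(.140,0.)]
print(((proj("side",P)-[220,95])*5).round(0).tolist(),"seen (142,182),(147,374),(655,243),(625,438)")
g=np.array([np.r_[.5120,-.1386]])[0];print("offset mm",((t-.001*E-g)@E)*1000)
F=status.read_state()["contact_force"];print(F)
if 7.5<F[:2]@N<12.5: print(job_done())
```

```text
[[140.0, 180.0], [146.0, 371.0], [655.0, 246.0], [625.0, 441.0]] seen (142,182),(147,374),(655,243),(625,438)
offset mm -0.7220664402132078
[ 1.4735892   9.72013755 -3.66315009]
the job is handed in; nothing more can be done
None
```

I took the sage front out of the rack, stood it against the drawer box with the aluminium edge up and white back to the box, and handed in while still pressing it there. No verdict was reported back.

- **Push:** it averaged 10.0 N over a 2.5 s hold, ranging from 8.9 to 11.3 N, and read about 9.8 N at hand-in. No reading was anywhere near 40 N.
- **Centring:** about 0.7 mm off centre by the numbers. The front's corners in the side picture matched the prediction within about 3 px in a 5× enlargement, which is 1–2 mm.
- **Height and tilt:** the underside is at about 0.5 mm by the arm's readings, and the tool is about 0.005 rad off vertical.
- **Rest of the scene:** the dark front was still standing in its slot in the last top picture. Nothing came near the mug, screwdriver or herb pot, but I didn't measure their final positions.

**Disagreement:** my first camera estimate of the box angle was -7.4°. The front settled flush at about -8.05°, where the twisting force at the wrist came to about zero, and I went with that. Flushness therefore rests on the wrist forces and the tool angle. I didn't measure it directly in a picture.

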